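# Release the tool chest's transport lock and open its drawer

## Task

Get the green tool chest ready for the buyers: gently pull the red spring knob on its top straight up, just far enough to clear its collar and without yanking it against its end stop, twist it anticlockwise (seen from above) and let it settle into its rest notch so that it stays up by itself when you let go. Then pull the drawer open by about 60 mm with its handle and leave it there. Leave the jar, the mug and the bowl where they stand.

Things in the scene. Friction and masses are not known exactly. Their poses are not given: they have to be found in the camera images.
- chest: Green steel tool chest, fixed, 220 x 300 x 100 mm (x, y, z), standing on the table. Origin: centre of its underside. Its front (drawer side) faces its own -x, which points roughly to the robot; the top face is 100 mm above the origin. The lock's axis is vertical at chest x = -50, y = +70 mm. The drawer front reaches to chest x = -122 mm.
- collar: The lock's collar: a steel flange (48 mm dia., 3 mm thick) holding a slotted brass sleeve of 26 mm dia. Origin: on the lock axis, on the chest's top face. The sleeve is screwed in to a height that differs each time: its top stands 14 to 32 mm above the chest top. A load of more than 20 N damages the collar.
- knob_grip (a point): Grip point of the round red knob: on its vertical axis, 11 mm below its top. Knob 32 mm dia., 26 mm tall; locked, its underside is 38 mm and its top 64 mm above the chest top. A white stripe on top lies along its cross pin (steel, 4 mm thick, 29 mm long). Its spring pulls down with about 5 N when locked and 0.2 N more per mm of lift.
- plunger (a joint): Lift of knob and bolt, m; 0 locked: the cross pin lies deep in the sleeve's slot. The pin clears the sleeve at a lift of 8 to 26 mm (sleeve top height less 6 mm); a hard stop ends the pull 3 mm later. In the rest notch, 3 mm deep, the lift is 5 to 23 mm. The bolt holds the drawer until lifted 4 mm.
- knob (a joint): Turn of the knob, rad, anticlockwise seen from above: 0 in the slot, 1.22 (70 degrees) in the rest notch (about 0.1 play either way), at most 1.55. It turns only while the pin is clear of the slot; a light torsion (under 0.05 Nm) turns it back, so that let go between slot and notch it snaps back to locked.
- drawer_handle (a point): Middle of the drawer's straight steel bar handle: 12 mm thick, 90 mm long along the chest's y, level, 42 mm in front of the drawer front, 25 mm below the chest's top face, at chest y = -60 mm. About 36 mm is free between bar and drawer front. The drawer pulls along the chest's -x.
- drawer (a joint): How far the drawer is open, m: 0 shut, at most 0.12; it slides with about 2 N of friction and stays where it is left.
- jar: Green glass jar with a steel lid, 68 mm dia., 100 mm tall, on the table left of the chest (+y side). Leave alone. Origin: centre of its underside.
- mug: Blue mug, 76 mm dia., 85 mm tall, standing at the back right of the chest's top. Leave alone. Origin: centre of its underside.
- bowl: White bowl, 110 mm dia., 50 mm tall, on the table right of the chest (-y side). Leave alone. Origin: centre of its underside.

How it is judged:
On the way, in this order (a step that is already met when the one before it is completed fails the run):
1. the knob stands lifted in its rest notch, by itself, with the fingers off it, while the drawer is still shut (value of joint plunger above 0.004 m and value of joint knob between 1.02 and 1.42 rad and contact force between the fingers and anything else below 0.3 N and value of joint drawer below 0.01 m), for 0.3 s.
2. the drawer is open by at least 45 mm (value of joint drawer above 0.045 m), for 0.1 s.
At the end, for the whole second after the job is handed in: The knob rests in its notch (turned 1.22 rad within 0.2, lifted more than 4 mm), the drawer stands still, open by 45 to 80 mm, and the robot has let go (value of joint plunger above 0.004 m and value of joint knob between 1.02 and 1.42 rad and value of joint drawer between 0.045 and 0.08 m and velocity of joint drawer between -0.005 and 0.005 m/s); the robot touches nothing.
It fails at once if the lock's collar is loaded with more than 20 N (knob yanked against its end stop, or pressed on) (contact force between collar and anything else above 20 N).
It fails at once if the jar is moved by more than 25 mm or tipped (distance of jar from where it was at the start of the episode above 0.025 m or angle between jar's own z axis and vertical above 0.3 rad).
It fails at once if the mug is moved by more than 25 mm or tipped (distance of mug from where it was at the start of the episode above 0.025 m or angle between mug's own z axis and vertical above 0.3 rad).
It fails at once if the bowl is moved by more than 25 mm or tipped (distance of bowl from where it was at the start of the episode above 0.025 m or angle between bowl's own z axis and vertical above 0.3 rad).
It also fails if it takes over 61 s, if anything falls off the work surface, if the arm or the gripper's body presses on something with over 40 N, if the wrist force passes 120 N, or if a joint passes its speed limit or range.

## Robot

A 6-joint arm with a two-finger parallel gripper is mounted at the origin on the work surface. World frame = base frame: x ahead of the robot, y to its left, z up, the work surface at z = 0. Lengths are in m, angles in rad, forces in N, time in s.
With the tool pointing down it reaches from about 0.4 to 0.925 m from the base axis. Payload 12.5 kg.
Tool frame: the origin (TCP) lies at the very end of the fingers, on their centre line; the grasp point (between the pads) lies 19 mm behind it; z points along the fingers, y is the direction in which the jaws open and shut (so a half turn about z gives the same grasp; the last joint's range is limited). The gripper opens to 95 mm and grips with 3 to 60 N. Pads are 20 mm wide; open, the fingers measure 119 mm over their backs; the gripper's body (75 mm by 180 mm) begins 59 mm behind the grasp point.
Start: joints at [-0.106, 0.491, 1.559, -0, 1.092, -0.106], TCP at [0.625, 0, 0.215] pointing down, gripper open.
Joint ranges: [-3.1, 3.1], [-0.84, 2.19], [0.05, 2.79], [-1.13, 4.28], [0.06, 2.93], [-2.69, 2.69]. Speed limits (rad/s): [2.22, 2.22, 2.79, 3.14, 3.14, 3.14].

## Interface

Orientations are given as a unit quaternion [w, x, y, z].
In Python, from station import readout, optics, workorder gives the robot as it stands.
- The arm moves only by the tool arm_command, never from a script. Its argument "rows" is a list of rows, each a list of 5 numbers: the shift along the tool's x, y, z in cm, then the turn about the tool's z in degrees, then the closure, from 0 (fully open) to 1 (shut). In form: [[x, y, z, twist, claw], ...]. A call has 1 to 8 rows; each row shifts and turns the pose as measured when the row begins, along the tool's axes as they then stand; what a row does not reach is not made up. A row lasts 1/10 s, in which the tool goes at most 50 mm and 8.59 degrees, less where a joint would pass 70% of its speed; a pose out of reach is approached as far as the arm can. A call is refused whole if a number of a shift passes 5 or a number of a turn 8.59, either way. A call with a gripper value outside its range is refused whole. The fingers move at their own pace and stop on an object; "newtons" is the grip in N (left out, the last holds). Time passes only in rows, so rows that do not move let the fingers close. It gives the time, the measured TCP pose, the force and the opening at its end, in the units of the state.
- readout.observe(): the state, without advancing time (a new reading comes with each control period).
- optics.capture(name): name is "scene" or "side" or "wrist"; returns a dict with "image" (420x560x3 uint8, blue, green, red), "fov_y" (degrees; the focal length in pixels is half the picture's height over the tangent of half this angle, whatever the lens; pixels are square), "cx", "cy" (the principal point, pixels), "pose" (4x4, takes a point from camera to world coordinates). Camera axes: x right, y down, z forward; pixel columns grow to the right and rows downward; lengths in m; the calibration is good to about 2 mm. A picture is of the moment at which its call begins. There is no depth.
- workorder.close_job(): hands the job in, once; it reports no verdict.
Trained networks look in the newest picture that a camera, given by its name, has taken for a name from the list of things; names that differ only in an ending like _2 or _b are one class to them, and where a whole thing is asked for, a point or a joint stands for the part that bears it (a point fixed in the world has none). Each returns a list of dicts, best first, with "score" (0 to 1); they miss things now and then, are a little off and sometimes report something else, mostly with a low value. They report only what shows in the picture. A call takes as long as a camera call.
- optics.silhouettes(camera, thing): "mask" (420x560 bool, what is visible of it) and "pixel" ([row, column] in pixels, amid what is visible of it).
The state is a dict: "time_s": time; "q": joint angles; "joint_velocities": joint speeds; "tau": joint torques, N m; "eef_pos": TCP position; "ee_rot": TCP orientation; "wrist_force": force on the tool from outside, world axes, zero at the start; "torque": the same for the moment, N m; "opening": finger opening in m.
Only numpy, scipy, OpenCV 4.12 (cv2) and the standard library are available. Lean on these libraries where they do the work, as an engineer would, in place of code of your own. Each camera call takes 0.05 s, during which the arm holds its last target. There are 200 camera calls.

## Working session

There is one attempt and no reset: what is moved stays moved. The work goes in short steps, Python scripts to look and compute and a tool call to move; the robot and the scene stay as the last step left them, time stands still between calls to the robot, and variables do not carry over. Pictures are saved under pics/ and viewed, about 8 in all and at most 12, crops included, and the job is handed in when it is done.

Besides the shell and the picture viewer there is one more tool, called after "Call:" as name([rows], argument=value, ...), one row to a line, values as JSON. arm_command: Moves the arm, as the interface text tells. Its arguments: {"type":"object","properties":{"rows":{"type":"array"},"newtons":{"type":"number"}},"required":["rows"]}

```bash
mkdir -p pics; ls; cat > h.py <<'E'
import numpy as np, cv2
from station import readout, optics, workorder
def K(c):
    f=c["image"].shape[0]/2/np.tan(np.radians(c["fov_y"])/2); return f,c["cx"],c["cy"]
def ray(c,u,v):
    f,cx,cy=K(c); P=np.array(c["pose"]); d=P[:3,:3]@np.array([(u-cx)/f,(v-cy)/f,1]); return P[:3,3],d/np.linalg.norm(d)
def onz(c,u,v,z):
    o,d=ray(c,u,v); return o+d*(z-o[2])/d[2]
def proj(c,p):
    f,cx,cy=K(c); P=np.array(c["pose"]); q=P[:3,:3].T@(np.array(p)-P[:3,3]); return np.array([cx+f*q[0]/q[2],cy+f*q[1]/q[2]])
def tri(obs):
    A=np.zeros((3,3));b=np.zeros(3)
    for c,u,v in obs:
        o,d=ray(c,u,v);M=np.eye(3)-np.outer(d,d);A+=M;b+=M@o
    return np.linalg.solve(A,b)
E
python3 - <<'E'
from h import *
ims=[]
for n in ["scene","side","wrist"]:
    c=optics.capture(n); cv2.imwrite(f"pics/{n}0.png",c["image"]); ims.append(c["image"])
    print(n,c["fov_y"],c["cx"],c["cy"],np.round(c["pose"],3).tolist())
    for t in ["chest","knob_grip","collar","drawer_handle","jar","mug","bowl"]:
        r=optics.silhouettes(n,t)
        print(t,[(round(x["score"],2),np.round(x["pixel"]).tolist(),int(x["mask"].sum())) for x in r[:2]])
s=readout.observe();print(s)
E
```

```text
pics
scene 57.370879607459706 276.2570337397716 203.18680271058156 [[-0.151, 0.598, -0.787, 1.29], [0.988, 0.08, -0.129, 0.069], [-0.014, -0.798, -0.603, 0.612], [0.0, 0.0, 0.0, 1.0]]
chest [(0.95, [248.0, 336.0], 14362)]
knob_grip [(0.52, [190.0, 355.0], 211), (0.47, [189.0, 294.0], 243)]
collar [(0.76, [212.0, 354.0], 292)]
drawer_handle [(0.64, [192.0, 293.0], 224)]
jar [(0.93, [222.0, 420.0], 1436)]
mug [(0.72, [212.0, 351.0], 305), (0.59, [227.0, 295.0], 2128)]
bowl [(0.71, [200.0, 209.0], 1107), (0.29, [250.0, 336.0], 14092)]
side 49.090417930923714 274.5747878526248 210.22425383305284 [[0.974, -0.093, 0.206, 0.433], [-0.225, -0.497, 0.838, -0.886], [0.025, -0.863, -0.505, 0.611], [0.0, 0.0, 0.0, 1.0]]
chest [(0.83, [217.0, 275.0], 9700), (0.44, [162.0, 252.0], 184)]
knob_grip [(0.54, [159.0, 250.0], 181)]
collar [(0.5, [174.0, 250.0], 192)]
drawer_handle [(0.98, [222.0, 234.0], 1640), (0.63, [164.0, 253.0], 203)]
jar [(0.88, [160.0, 224.0], 356)]
mug [(0.93, [179.0, 313.0], 1617), (0.75, [164.0, 225.0], 429)]
bowl [(0.98, [290.0, 249.0], 2028)]
wrist 58.35447016271102 278.8090
[... 385 characters left out ...]
e_s': 1.2, 'q': array([-1.05578678e-01,  4.90895819e-01,  1.55891490e+00, -1.37665417e-05,
        1.09171913e+00, -1.05607630e-01]), 'joint_velocities': array([ 1.48568784e-03, -1.84390241e-03,  8.57987987e-04, -8.65977542e-05,
        1.31369876e-03, -5.24619369e-04]), 'tau': array([-1.02772545e-03, -6.12480140e+01, -2.58425814e+01,  6.92950934e-02,
        4.45402286e-02,  1.06579219e-05]), 'eef_pos': array([6.25004432e-01, 3.22399049e-05, 2.14658403e-01]), 'ee_rot': array([2.82627855e-05, 7.07094301e-01, 7.07119260e-01, 1.49913471e-05]), 'wrist_force': array([-0.39075792,  0.74320334, -0.12417709]), 'torque': array([-0.01402068,  0.02548488, -0.03207674]), 'opening': 0.09502412387377678}
```

```bash
python3 - <<'E'
import cv2,numpy as np
a=cv2.imread("pics/side0.png")[120:320,150:400];b=cv2.imread("pics/scene0.png")[150:350,180:450]
a=cv2.resize(a,(400,320),interpolation=cv2.INTER_CUBIC);b=cv2.resize(b,(400,296),interpolation=cv2.INTER_CUBIC)
b=cv2.copyMakeBorder(b,0,24,0,0,0)
cv2.imwrite("pics/ab.png",np.hstack([a,b]))
E
```

```text
(no output)
```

View pics/ab.png

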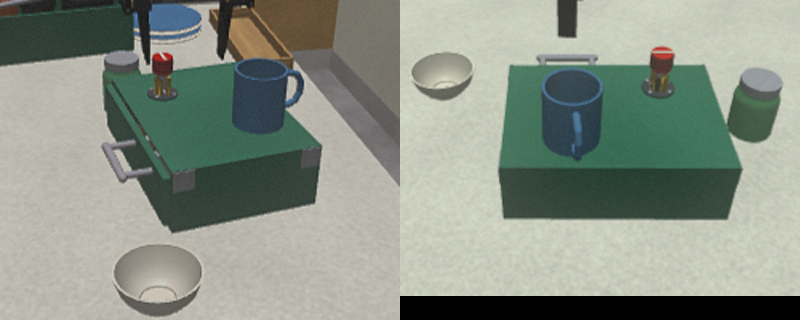

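View pics/wrist0.png

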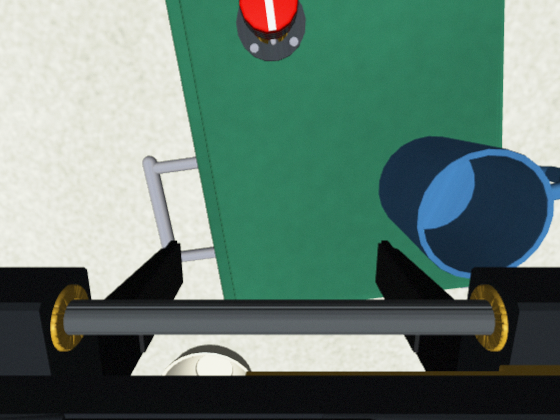

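```bash
python3 - <<'E'
from h import *
C={}
M={}
for n in ["scene","side","wrist"]:
    C[n]=optics.capture(n)
    b,g,r=[C[n]["image"][...,i].astype(int) for i in range(3)]
    red=((r>110)&(g<70)&(b<70)).astype(np.uint8)
    k,l,st,ce=cv2.connectedComponentsWithStats(red)
    print(n,[(st[i].tolist(),ce[i].round(1).tolist()) for i in range(1,k) if st[i,4]>30])
c=C["wrist"]
for p in [(168,0),(232,300)]: print("front edge",onz(c,*p,.1).round(4))
for p in [(151,160),(170,258)]: print("handle",onz(c,*p,.079).round(4))
print("flange",onz(c,271,42-15,.103).round(4))
for n in ["scene","side"]:
    for t in ["collar","knob_grip"]:
        r=optics.silhouettes(n,t)
        for x in r[:2]:
            m=x["mask"];ys,xs=np.where(m);print(n,t,x["score"],xs.min(),xs.max(),ys.min(),ys.max(),x["pixel"])
for t,z in [("mug",.1),("jar",0),("bowl",0)]:
    for n in ["scene","side"]:
        r=optics.silhouettes(n,t)
        x=max(r,key=lambda x:x["mask"].sum());ys,xs=np.where(x["mask"]);print(n,t,onz(C[n],xs.mean(),ys.max()-6,z).round(3))
im=C["side"]["image"][140:185,225:275]
cv2.imwrite("pics/k.png",np.hstack([cv2.resize(im,(400,360),interpolation=cv2.INTER_CUBIC),cv2.resize(C["scene"]["image"][170:215,330:380],(400,360),interpolation=cv2.INTER_CUBIC)]))
E
```

```text
scene [([133, 68, 19, 15, 154], [142.0, 75.3]), ([536, 147, 24, 28, 437], [550.5, 160.9]), ([350, 186, 14, 4, 40], [357.2, 187.6])]
side [([141, 104, 17, 16, 72], [151.5, 111.5])]
wrist [([239, 0, 32, 32, 666], [254.5, 13.4]), ([273, 0, 25, 31, 526], [284.2, 11.7])]
front edge [0.5502 0.1418 0.1   ]
front edge [ 0.5864 -0.0848  0.1   ]
handle [0.5218 0.0298 0.079 ]
handle [ 0.5308 -0.0558  0.079 ]
flange [0.6201 0.1245 0.103 ]
scene collar 0.68 343 364 198 216 [211.8, 351.6]
scene collar 0.49 276 316 196 258 [227.7, 295.6]
scene knob_grip 0.65 348 365 181 199 [189.6, 352.8]
scene knob_grip 0.31 401 437 196 246 [222.3, 418.5]
side collar 0.57 243 260 169 182 [178.7, 249.1]
side collar 0.43 215 350 154 264 [213.4, 272.7]
side knob_grip 0.69 245 257 153 167 [159.0, 251.7]
scene mug [0.765 0.018 0.1  ]
side mug [0.745 0.004 0.1  ]
scene jar [0.587 0.29  0.   ]
side jar [0.589 0.423 0.   ]
scene bowl [ 0.547 -0.232  0.   ]
side bowl [ 0.548 -0.234  0.   ]
```

View pics/k.png

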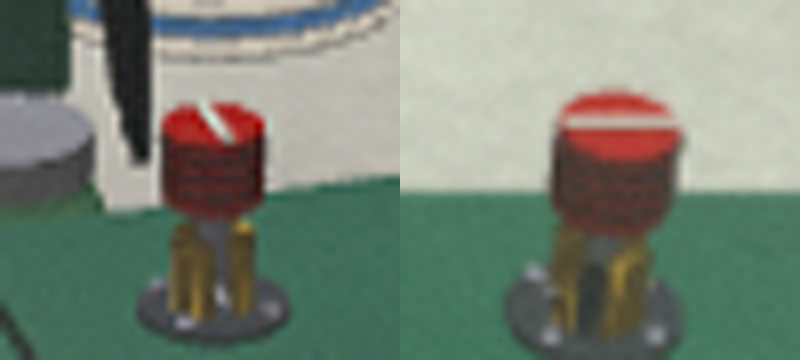

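```bash
python3 - <<'E'
from h import *
C={n:optics.capture(n) for n in ["scene","side","wrist"]}
kt=tri([(C["scene"],357.5,185.5),(C["side"],251.9,155.25)]);print("top",kt)
fl=tri([(C["scene"],330+195/8,170+307/8),(C["side"],251.6,178.75)]);print("flange",fl)
for n,u,v in [("scene",357.5,185.5),("side",251.9,155.25)]: print(n,onz(C[n],u,v,.164))
print("wrist circ",onz(C["wrist"],268.5,3,.164))
# yaw
a=np.array([.5502,.1418]);b=np.array([.5864,-.0848]);d=a-b;yaw=np.arctan2(-d[0],d[1]);print("yaw edge",np.degrees(yaw))
R=np.array([[np.cos(yaw),-np.sin(yaw)],[np.sin(yaw),np.cos(yaw)]])
h=np.array([(.5218+.5308)/2,(.0298-.0558)/2]);
print("handle->knob pred", h+R@np.array([114,130])/1000)
k=kt[:2]
a=h-k;print("yaw from knob-handle",np.degrees(np.arctan2(a[1],a[0])-np.arctan2(-130,-114)))
E
```

```text
top [0.62165973 0.12850796 0.16176937]
flange [0.6200664  0.12814756 0.09957584]
scene [0.62333037 0.12875133 0.164     ]
side [0.62088212 0.12129159 0.164     ]
wrist circ [0.619973   0.12489035 0.164     ]
yaw edge 9.076470233885475
handle->knob pred [0.61836474 0.13335602]
yaw from knob-handle 7.272933325906833
```

Call:
arm_command([
  [0,-4,0,0,0],
  [0,-4,0,0,0],
  [2,-4,1,0,0],
  [3.5,-0.5,1.5,0,0],
  [3.5,0,1.5,0,0],
  [3.5,0,1.5,0,0],
  [0,0,0,0,0],
])

```text
time_s: 2.7
eef_pos: [0.4956, 0.1276, 0.1582]
ee_rot: [0.001, 0.708, 0.706, 0.001]
wrist_force: [-0.2, -0.3, -0.9]
opening: 0.0953
```

```bash
python3 - <<'E'
from h import *
c=optics.capture("wrist");np.save("pics/w1.npy",c,allow_pickle=True)
print(readout.observe()["eef_pos"],np.round(c["pose"],4).tolist())
# flange/knob predicted projection
for p in [(.6205,.126,.103),(.6205,.126,.164),(.6205,.126,.125)]: print(proj(c,p))
u,v=proj(c,(.6205,.126,.13)).astype(int)
x0,y0=max(0,min(u-60,440)),max(0,v-60); im=c["image"][y0:y0+120,x0:x0+120];print(x0,y0)
cv2.imwrite("pics/w1c.png",cv2.resize(im,(600,600),interpolation=cv2.INTER_CUBIC));cv2.imwrite("pics/w1.png",c["image"])
E
```

```text
[0.49595526 0.12627817 0.15893635] [[1.0, -0.0041, 0.0037, 0.4954], [-0.0029, -0.9644, -0.2643, 0.2006], [0.0046, 0.2643, -0.9644, 0.3274], [0.0, 0.0, 0.0, 1.0]]
[476.3807438  227.17362619]
[542.36719199 267.68340777]
[496.02298951 239.23220951]
440 182
```

View pics/w1c.png

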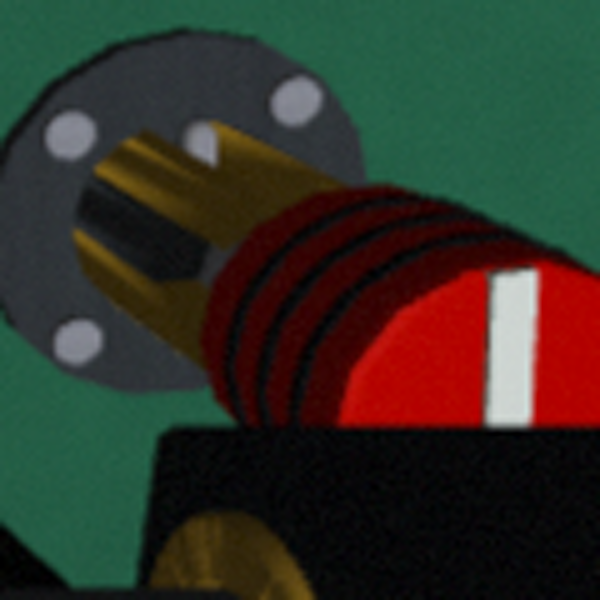

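```bash
python3 - <<'E'
from h import *
c=np.load("pics/w1.npy",allow_pickle=True).item()
o=onz(c,476,224.2,.103);print(o)
im=cv2.resize(c["image"][182:302,440:560],(960,960),interpolation=cv2.INTER_CUBIC)[0:600,0:800]
t=np.linspace(0,2*np.pi,90)
for z,r,col in [(103,24,(255,255,255)),(164,16,(255,255,255)),(138,16,(255,255,255)),(118,13,(255,0,255)),(124,13,(255,255,0)),(128,13,(0,255,255)),(132,13,(255,0,0))]:
    pts=np.array([(proj(c,(o[0]+r/1e3*np.cos(a),o[1]+r/1e3*np.sin(a),z/1e3))-[440,182]+.5)*8 for a in t])
    cv2.polylines(im,[pts.astype(int)],True,col,1)
cv2.imwrite("pics/ov.png",im)
E
```

```text
[0.6199929  0.12796521 0.103     ]
```

View pics/ov.png

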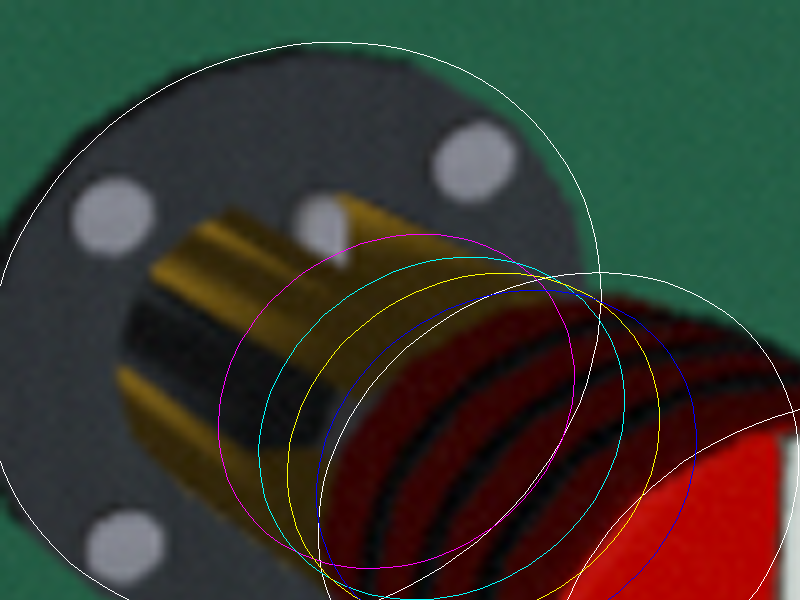

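Call:
arm_command([
  [0,0,-4,0,0],
  [0,4,0,0,0],
  [0,4,0,0,0],
  [0,3,0,0,0],
  [0,1,0,0,0],
  [0,0,0,0,0],
])

```text
time_s: 3.35
eef_pos: [0.6211, 0.1203, 0.2053]
ee_rot: [0.004, 0.709, 0.705, 0.003]
wrist_force: [-0.5, 0.8, -0.6]
opening: 0.095
```

```bash
python3 - <<'E'
from h import *
c=optics.capture("wrist");s=readout.observe();print(s["eef_pos"],s["ee_rot"],s["q"],s["wrist_force"],s["torque"])
t=proj(c,s["eef_pos"]);print("tcp px",t, "knob top pred",proj(c,(.6202,.127,.164)))
b,g,r=[c["image"][...,i].astype(int) for i in range(3)]
red=((r>150)&(g<60)&(b<60));ys,xs=np.where(red);print(xs.min(),xs.max(),ys.min(),ys.max())
u=(xs.min()+xs.max())/2;print(onz(c,u,ys.min()+ (xs.max()-xs.min())/2,.164))
cv2.imwrite("pics/w2.png",c["image"])
E
```

```text
[0.62043044 0.12036282 0.20527409] [0.00364326 0.70901814 0.70517564 0.0027035 ] [ 0.08808068  0.50654993  1.55783493 -0.00243875  1.0683908   0.09467977] [-0.96177148  0.08037125 -0.17216672] [-0.02435591 -0.01761894 -0.00989421]
tcp px [276.57738754 260.91625554] knob top pred [275.77262223 222.19302461]
249 301 196 245
[0.61974783 0.12712224 0.164     ]
```

View pics/w2.png

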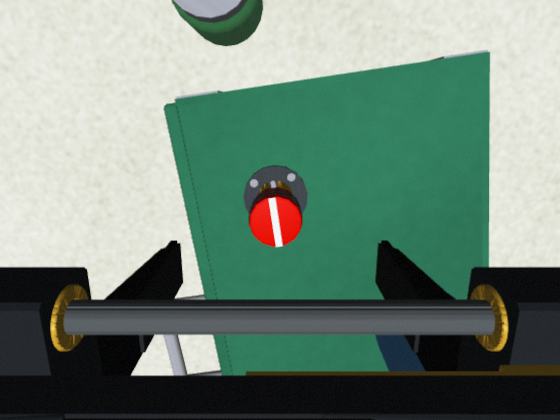

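Call:
arm_command([
  [0.7,0,0,0,0],
  [0,0,2.5,0,0],
  [0,0,2.5,0,0],
  [0,0,1,0,0],
  [0,0,0,0,0],
  [0,0,0,0,0],
])

```text
time_s: 4.0
eef_pos: [0.6184, 0.1277, 0.1471]
ee_rot: [0.004, 0.709, 0.705, 0.004]
wrist_force: [0.2, 0.4, -0.2]
opening: 0.0949
```

Call:
arm_command([
  [0,0.15,1,0,0],
  [0,0,0,0,0.4],
  [0,0,0,0,0.6],
  [0,0,0,0,0.8],
  [0,0,0,0,0.8],
  [0,0,0,0,0.8],
], newtons=15)

```text
time_s: 4.6
eef_pos: [0.6211, 0.1279, 0.1394]
ee_rot: [0.006, 0.709, 0.705, 0.005]
wrist_force: [-0.4, 0.8, -0.4]
opening: 0.0606
```

Call:
arm_command([
  [0,0,0,0,0.8],
  [0,0,0,0,0.8],
  [0,0,0,0,0.8],
  [0,0,0,0,0.8],
])

```text
time_s: 5.0
eef_pos: [0.6201, 0.128, 0.1397]
ee_rot: [0.005, 0.709, 0.705, 0.004]
wrist_force: [-5.2, 0.2, 5.5]
opening: 0.0317
```

Call:
arm_command([
  [0,0,0,0,0.8],
  [0,0,0,0,0.8],
])

```text
time_s: 5.2
eef_pos: [0.6199, 0.128, 0.1398]
ee_rot: [0.005, 0.709, 0.705, 0.004]
wrist_force: [0.9, 0.2, -0.7]
opening: 0.0318
```

Call:
arm_command([
  [0,0,-0.4,0,0.8],
  [0,0,-0.4,0,0.8],
  [0,0,-0.3,0,0.8],
  [0,0,0,0,0.8],
])

```text
time_s: 5.6
eef_pos: [0.6195, 0.1279, 0.1494]
ee_rot: [0.004, 0.709, 0.705, 0.004]
wrist_force: [0.8, 0.7, -7.0]
opening: 0.0317
```

Call:
arm_command([
  [0,0,-0.4,0,0.8],
  [0,0,-0.4,0,0.8],
  [0,0,-0.1,0,0.8],
  [0,0,0,0,0.8],
])

```text
time_s: 6.0
eef_pos: [0.6193, 0.1279, 0.1584]
ee_rot: [0.004, 0.709, 0.705, 0.003]
wrist_force: [2.6, 0.5, -8.7]
opening: 0.0318
```

Call:
arm_command([
  [0,0,-0.15,0,0.8],
  [0,0,0,0,0.8],
  [0,0,0,-3,0.8],
  [0,0,0,0,0.8],
])

```text
time_s: 6.4
eef_pos: [0.6193, 0.1279, 0.1598]
ee_rot: [0.004, 0.69, 0.724, 0.003]
wrist_force: [2.3, 0.5, -10.0]
opening: 0.0321
```

```bash
python3 -c "
from h import *
s=readout.observe();print(s['eef_pos'],s['wrist_force'],s['torque'],s['q'])"
```

```text
[0.61934292 0.12791058 0.15981797] [  2.34342453   0.47004866 -10.00698689] [ 0.05498618 -0.46102491 -0.03140377] [ 0.10009531  0.55359709  1.60627758 -0.00231394  0.97166511  0.05367733]
```

Call:
arm_command([
  [0,0,-0.1,0,0.8],
  [0,0,0,-3,0.8],
  [0,0,0,0,0.8],
])

```text
time_s: 6.7
eef_pos: [0.6193, 0.1279, 0.1608]
ee_rot: [0.004, 0.672, 0.741, 0.003]
wrist_force: [3.1, -0.4, -10.3]
opening: 0.0316
```

```bash
python3 -c "
from h import *
s=readout.observe();print(s['eef_pos'],s['wrist_force'],s['torque'],s['q'])"
```

```text
[0.61932784 0.12792645 0.16077863] [  3.11454335  -0.37467429 -10.31780972] [ 0.1397269  -0.5047561   0.00871102] [ 0.10009042  0.55256109  1.60529615 -0.00221997  0.97378829  0.00368307]
```

Call:
arm_command([
  [0,0,-0.05,0,0.8],
  [0,0,0,-6,0.8],
  [0,0,0,0,0.8],
])

```text
time_s: 7.0
eef_pos: [0.6193, 0.1279, 0.1613]
ee_rot: [0.004, 0.633, 0.774, 0.003]
wrist_force: [2.5, 0.3, -10.4]
opening: 0.0315
```

```bash
python3 -c "
from h import *
for i in range(3):
  s=readout.observe();print(s['eef_pos'],s['wrist_force'],s['torque'],s['ee_rot'])
  c=optics.capture('scene')
cv2.imwrite('pics/s3.png',cv2.resize(c['image'][150:220,310:400],(720,560),interpolation=cv2.INTER_CUBIC))"
```

```text
[0.61933154 0.12794915 0.16133249] [  2.48082742   0.29257091 -10.3952343 ] [ 0.11769984 -0.47984395 -0.04204947] [0.0041291  0.63313568 0.77402452 0.00286447]
[0.61936862 0.12794288 0.16134557] [  2.81385382   1.05665457 -10.53685818] [ 0.17771103 -0.53981066 -0.03888039] [0.00415693 0.634387   0.77299902 0.00289317]
[0.61936398 0.12793949 0.16134623] [  2.48138219   0.60880975 -10.40913136] [ 0.10669819 -0.54658578  0.03144205] [0.00415406 0.6345862  0.7728355  0.00289626]
```

View pics/s3.png

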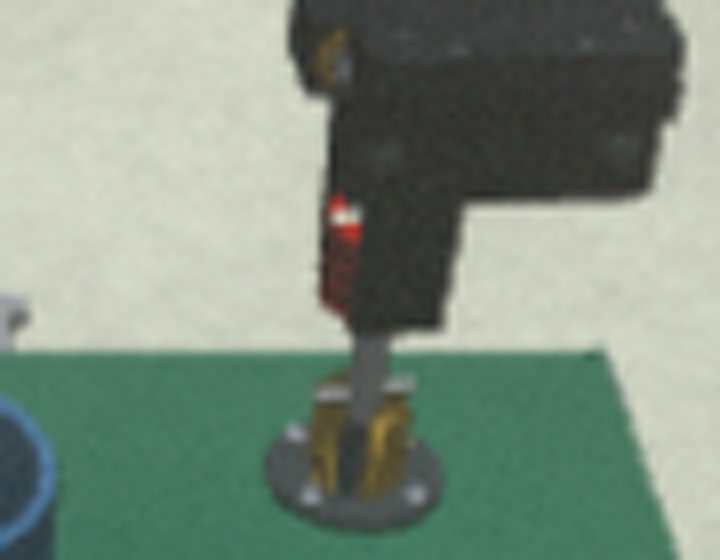

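Call:
arm_command([
  [0,0,0,-8,0.8],
  [0,0,0,-8,0.8],
  [0,0,0,-8,0.8],
  [0,0,0,0,0.8],
])

```text
time_s: 7.55
eef_pos: [0.6194, 0.1281, 0.1614]
ee_rot: [0.005, 0.458, 0.889, 0.002]
wrist_force: [2.9, 0.0, -9.8]
opening: 0.0315
```

Call:
arm_command([
  [0,0,0,-8.5,0.8],
  [0,0,0,-8.5,0.8],
  [0,0,0,-8.5,0.8],
  [0,0,0,-8.5,0.8],
  [0,0,0,0,0.8],
])

```text
time_s: 8.05
eef_pos: [0.6193, 0.1282, 0.1613]
ee_rot: [0.005, 0.182, 0.983, 0.001]
wrist_force: [3.0, 0.2, -11.1]
opening: 0.0314
```

```bash
python3 -c "
from h import *
s=readout.observe();print(s['eef_pos'],s['wrist_force'],s['torque'],s['ee_rot'],s['q'])
r=s['ee_rot'];print(2*np.degrees(np.arctan2(r[2],r[1]))-89.7)
c=optics.capture('scene')
cv2.imwrite('pics/s4.png',cv2.resize(c['image'][150:220,310:400],(720,560),interpolation=cv2.INTER_CUBIC))"
```

```text
[0.61930674 0.12820875 0.16134329] [  3.00307847   0.18025175 -11.1016485 ] [ 0.06674826 -0.43771812 -0.04881678] [4.87713285e-03 1.82489208e-01 9.83195347e-01 9.01435122e-04] [ 1.00178789e-01  5.51987171e-01  1.60465015e+00 -1.20747114e-03
  9.75086637e-01 -1.10290524e+00]
69.27017277724399
```

View pics/s4.png

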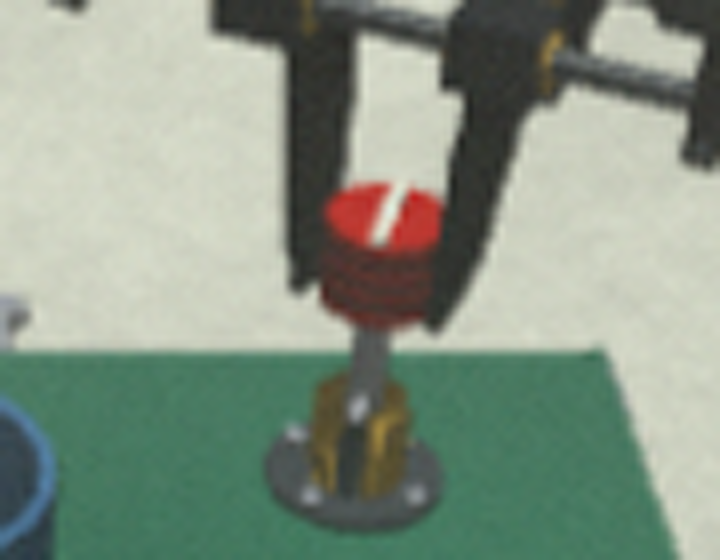

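Call:
arm_command([
  [0,0,0.15,0,0.8],
  [0,0,0.1,0,0.8],
  [0,0,0.05,0,0.8],
  [0,0,0,0,0.8],
])

```text
time_s: 8.5
eef_pos: [0.6193, 0.1282, 0.1582]
ee_rot: [0.005, 0.193, 0.981, 0.001]
wrist_force: [2.5, 1.7, -9.9]
opening: 0.0319
```

Call:
arm_command([
  [0,0,0.05,0,0.8],
  [0,0,0.05,0,0.8],
  [0,0,0,0,0.8],
])

```text
time_s: 8.8
eef_pos: [0.6194, 0.1282, 0.1577]
ee_rot: [0.005, 0.193, 0.981, 0.001]
wrist_force: [1.5, -0.1, -5.9]
opening: 0.0318
```

Call:
arm_command([
  [0,0,0.05,0,0.8],
  [0,0,0.03,0,0.8],
  [0,0,0,0,0.8],
])

```text
time_s: 9.1
eef_pos: [0.6194, 0.1282, 0.1576]
ee_rot: [0.005, 0.194, 0.981, 0.001]
wrist_force: [1.9, -0.8, -6.6]
opening: 0.0318
```

Call:
arm_command([
  [0,0,0.12,0,0.8],
  [0,0,0.1,0,0.8],
  [0,0,0,0,0.8],
])

```text
time_s: 9.4
eef_pos: [0.6195, 0.1281, 0.1575]
ee_rot: [0.006, 0.193, 0.981, 0.001]
wrist_force: [0.5, 0.0, -5.0]
opening: 0.032
```

```bash
python3 -c "
from h import *
s=readout.observe();print(s['eef_pos'],s['wrist_force'],s['torque'])
r=s['ee_rot'];print(2*np.degrees(np.arctan2(r[2],r[1]))-89.7)"
```

```text
[0.61952126 0.12811232 0.15752288] [ 0.47228497  0.00981912 -4.95123374] [ 0.11801096  0.09699459 -0.05818649]
67.9857482824972
```

Call:
arm_command([
  [0,0,0,0,0.4],
  [0,0,0,0,0],
  [0,0,0,0,0],
  [0,0,0,0,0],
  [0,0,0,0,0],
  [0,0,0,0,0],
])

```text
time_s: 10.0
eef_pos: [0.6204, 0.1283, 0.1586]
ee_rot: [0.008, 0.193, 0.981, 0.002]
wrist_force: [-0.2, 1.2, 0.4]
opening: 0.0745
```

```bash
python3 -c "
from h import *
s=readout.observe();print(s['eef_pos'],s['wrist_force'],s['opening'])
c=optics.capture('scene')
cv2.imwrite('pics/s5.png',cv2.resize(c['image'][150:220,310:400],(720,560),interpolation=cv2.INTER_CUBIC))"
```

```text
[0.620408   0.12827768 0.15855439] [-0.21169833  1.18492384  0.43922294] 0.0745356404873509
```

View pics/s5.png

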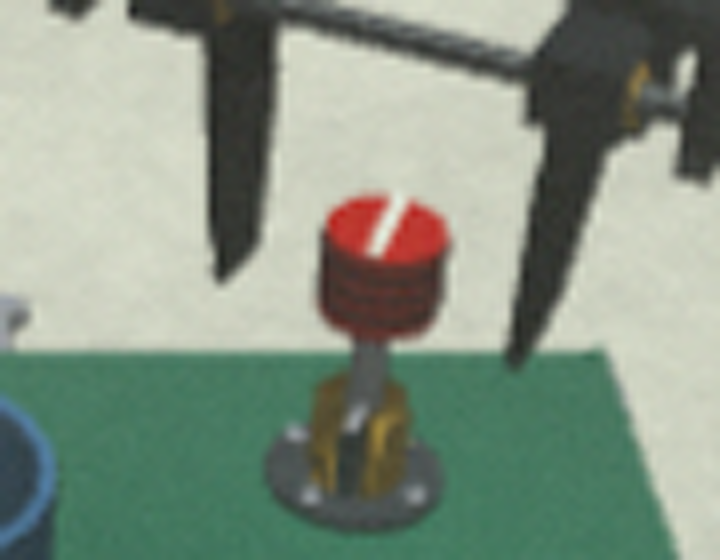

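Call:
arm_command([
  [0,0,-2,0,0],
  [0,0,-4,0,0],
  [0,0,-3,8.5,0],
  [0,0,0,8.5,0],
  [0,0,0,8.5,0],
  [0,0,0,8.5,0],
  [0,0,0,8.5,0],
  [0,0,0,8.5,0],
])

```text
time_s: 10.85
eef_pos: [0.6188, 0.1282, 0.2524]
ee_rot: [0.006, 0.602, 0.798, 0.005]
wrist_force: [-0.1, 0.2, 0.4]
opening: 0.095
```

Call:
arm_command([
  [0,0,0,7,0],
  [-3.5,-3,0,0,0],
  [-3.5,-3,0,0,0],
  [-3.5,-3,0,0,0],
  [-1.5,-1,0,0,0],
  [0,0,0,0,0],
])

```text
time_s: 11.45
eef_pos: [0.5343, -0.0083, 0.2502]
ee_rot: [0.006, 0.654, 0.757, 0.005]
wrist_force: [0.1, 0.8, -0.2]
opening: 0.0952
```

```bash
python3 - <<'E'
from h import *
c=optics.capture("wrist");s=readout.observe();print(s["eef_pos"],s["ee_rot"],s["opening"])
r=s['ee_rot'];print("jaw ccw deg",2*np.degrees(np.arctan2(r[2],r[1]))-90)
print("tcp",proj(c,s["eef_pos"]))
for x in optics.silhouettes("wrist","drawer_handle")[:2]:
    ys,xs=np.where(x["mask"]);print(x["score"],xs.min(),xs.max(),ys.min(),ys.max())
h=np.array([.527,-.017]);d=np.array([-.156,.988])*.045
for k in (-1,0,1): print("bar pred",proj(c,(*(h+k*d),.081)))
cv2.imwrite("pics/w6.png",c["image"])
E
```

```text
[ 0.53481845 -0.00751809  0.25027544] [0.00572634 0.65352746 0.7568634  0.00518268] 0.09509161784292885
jaw ccw deg 8.38087185365724
tcp [279.58159672 259.54413401]
0.69 257 332 0 285
bar pred [267.25680823 240.68782966]
bar pred [266.37096254 194.86087419]
bar pred [265.4218383  145.76036471]
```

View pics/w6.png

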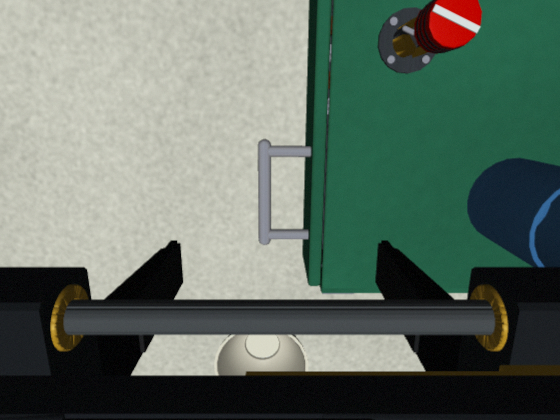

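Call:
arm_command([
  [-0.7,-1,0,0.5,0.64],
  [0,0,4,0,0.64],
  [0,0,4,0,0.64],
  [0,0,0,0,0.64],
  [0,0,0,0,0.64],
  [0,0,0,0,0.64],
  [0,0,0,0,0.64],
  [0,0,0,0,0.64],
])

```text
time_s: 12.35
eef_pos: [0.5303, -0.0126, 0.1734]
ee_rot: [0.009, 0.655, 0.756, 0.007]
wrist_force: [0.2, 0.4, -0.4]
opening: 0.0372
```

```bash
python3 - <<'E'
from h import *
c=optics.capture("wrist");s=readout.observe();print(s["eef_pos"],s["ee_rot"],s["opening"])
r=s['ee_rot'];a=2*np.arctan2(r[2],r[1])-np.pi/2;print("jaw",np.degrees(a))
im=c["image"].astype(int)
for v in (110,130,150,170,190,200,210,220):  # gray bar
    row=im[v];g=(row.max(1)-row.min(1)<25)&(row.mean(1)<165)&(row.mean(1)>80);xs=np.where(g[:330])[0];xs=xs[xs>200]
    if len(xs): print(v,xs.min(),xs.max(),len(xs),onz(c,np.median(xs),v,.081).round(4))
d=np.array([.526,-.0155])-s["eef_pos"][:2];print("d tool x,y",d@[-np.sin(a),np.cos(a)],d@[np.cos(a),np.sin(a)])
cv2.imwrite("pics/w7.png",c["image"])
E
```

```text
[ 0.53037609 -0.01265894  0.17341204] [0.00899902 0.65482473 0.75568936 0.00756105] 0.035811477626553956
jaw 8.18041756339891
110 317 317 1 [0.5483 0.06   0.081 ]
130 317 317 1 [0.5506 0.047  0.081 ]
150 259 316 12 [0.521 0.029 0.081]
170 259 315 12 [0.5225 0.0151 0.081 ]
190 259 315 12 [0.5249 0.001  0.081 ]
200 259 314 12 [ 0.5255 -0.0064  0.081 ]
210 259 314 13 [ 0.5265 -0.0137  0.081 ]
220 259 314 12 [ 0.5272 -0.0213  0.081 ]
d tool x,y -0.0021894724559514784 -0.0047358140069106176
```

View pics/w7.png

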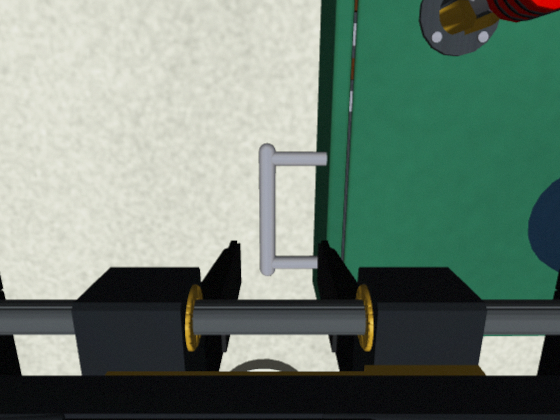

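Call:
arm_command([
  [-0.1,-0.7,0,0,0.64],
  [0,0,2.5,0,0.64],
  [0,0,2.5,0,0.64],
  [0,0,0,0,0.64],
])

```text
time_s: 12.8
eef_pos: [0.5243, -0.0152, 0.1246]
ee_rot: [0.011, 0.655, 0.756, 0.009]
wrist_force: [0.4, 0.5, 0.9]
opening: 0.0344
```

Call:
arm_command([
  [0,0,2,0,0.64],
  [0,0,1,0,0.64],
  [0,0,0,0,0.64],
])

```text
time_s: 13.1
eef_pos: [0.5256, -0.0157, 0.0964]
ee_rot: [0.012, 0.655, 0.756, 0.009]
wrist_force: [-0.1, -0.5, 0.0]
opening: 0.0343
```

Call:
arm_command([
  [0,0,1.2,0,0.64],
  [0,0,1.2,0,0.64],
  [0,0,0.9,0,0.64],
  [0,0,0,0,0.64],
])

```text
time_s: 13.5
eef_pos: [0.5275, -0.0159, 0.063]
ee_rot: [0.013, 0.655, 0.756, 0.01]
wrist_force: [1.3, 0.5, 0.6]
opening: 0.0343
```

Close on the bar.

Call:
arm_command([
  [0,0,0,0,0.95],
  [0,0,0,0,0.95],
  [0,0,0,0,0.95],
  [0,0,0,0,0.95],
  [0,0,0,0,0.95],
], newtons=15)

```text
time_s: 14.0
eef_pos: [0.5244, -0.0163, 0.0629]
ee_rot: [0.01, 0.655, 0.756, 0.008]
wrist_force: [2.1, 0.8, -6.4]
opening: 0.0112
```

Call:
arm_command([
  [0,-1,0,0,0.95],
  [0,-1.5,0,0,0.95],
  [0,-1.5,0,0,0.95],
  [0,0,0,0,0.95],
])

```text
time_s: 14.4
eef_pos: [0.4854, -0.0216, 0.0629]
ee_rot: [0.012, 0.655, 0.756, 0.009]
wrist_force: [-1.9, -1.4, -9.2]
opening: 0.0119
```

Call:
arm_command([
  [0,-1,0,0,0.95],
  [0,-1.1,0,0,0.95],
  [0,0,0,0,0.95],
  [0,0,0,0,0.64],
  [0,0,0,0,0.64],
  [0,0,0,0,0.64],
  [0,0,0,0,0.64],
])

```text
time_s: 15.1
eef_pos: [0.4667, -0.0247, 0.063]
ee_rot: [0.014, 0.655, 0.756, 0.011]
wrist_force: [-0.9, -0.7, 0.2]
opening: 0.0334
```

Call:
arm_command([
  [0,0,-1.5,0,0.64],
  [0,0,-2.5,0,0.64],
  [0,0,-4,0,0.64],
  [0,0,-4,0,0.64],
  [0,0,-2,0,0.64],
  [0,0,0,0,0.64],
])

```text
time_s: 15.7
eef_pos: [0.4622, -0.0244, 0.2074]
ee_rot: [0.013, 0.655, 0.756, 0.01]
wrist_force: [-0.2, -0.1, -1.2]
opening: 0.0342
```

```bash
python3 - <<'E'
from h import *
c=optics.capture("wrist");s=readout.observe();print(s["eef_pos"],s["wrist_force"],s["time_s"])
im=c["image"].astype(int)
for v in (170,190,210):
    row=im[v];g=(row.max(1)-row.min(1)<25)&(row.mean(1)<165)&(row.mean(1)>80);xs=np.where(g[:330])[0];xs=xs[xs>200]
    if len(xs): print(v,xs.min(),xs.max(),len(xs),onz(c,xs.min()+6,v,.081).round(4))
b=optics.capture("scene")["image"]
cv2.imwrite("pics/end.png",np.hstack([cv2.resize(c["image"],(400,300)),cv2.resize(b[140:275,270:450],(400,300),interpolation=cv2.INTER_CUBIC)]))
E
```

```text
[ 0.4618094  -0.02429819  0.20616752] [0.00801278 0.2296293  0.79929115] 15.75
170 270 319 7 [ 0.4612 -0.0019  0.081 ]
190 270 318 7 [ 0.4635 -0.018   0.081 ]
210 270 317 8 [ 0.4659 -0.0346  0.081 ]
```

View pics/end.png

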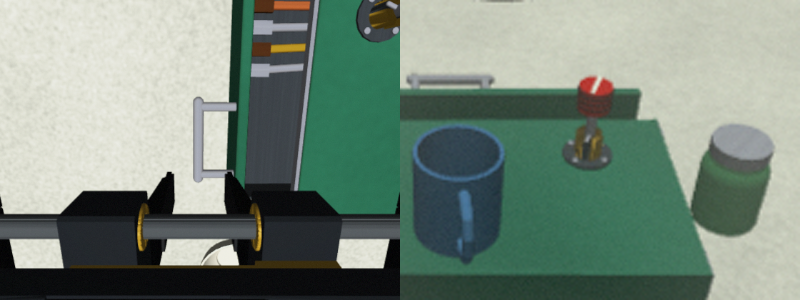

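```bash
python3 -c "
from station import workorder
print(workorder.close_job())"
```

```text
the job is handed in; nothing more can be done
None
```

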